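# Lock a bench pin with the T-key of its deep clamp

### The job

The wooden bench pin lies loose in its clamp. Take the T-key from its hanger, lower it down the clamp's deep shaft on to the hidden square stem until it drops well down over it, and turn it clockwise (seen from above) until the jaw grips the pin firmly. Then draw the key out and hang it back, upright by its collar, right inside the slot of its stand; leave everything else where it stands.

Things in the scene. Friction and masses are not known exactly. Their poses are not given: they have to be found in the camera images.
- key_grip (a point): Centre of the steel T-key's grip bar: 80 mm long along the point's y, 14 mm wide along x, 16 mm high. z runs up the key, which weighs 0.2 to 0.45 kg. Below it a 12 mm round shank with a collar, 28 mm across, 6 mm thick, its underside 38 mm below this point. At the start the key hangs upright by the collar in the stand's slot, the bar yawed up to 0.5 rad from the stand.
- key_foot (a point): Open lower end of the key, 138 mm below the grip bar's centre, axes as there. Square socket: 24 mm square outside (about 32 mm over the corners), 16 mm square inside, sides parallel to x and y, 22 mm deep.
- key_stand: Fixed wooden stand, foot 12 mm thick, with a steel fork 120 mm above the desk. Origin on the desk below the slot's seat. x points from the slot's open mouth inward: the key leaves along -x and returns along +x. The socket is wider than the slot, so the key cannot be lifted straight out. Wooden post at x 25 to 43 mm, not higher than the fork.
- slot_seat (a point): Where the shank hangs in the fork's slot (within 2 mm), at the fork's top face, axes as the stand. Slot 16 mm wide, closed end 8 mm away on +x, parallel sides to 18 mm on -x, then flared to 33 mm on -x. Fork 8 mm thick. The hung key has its grip bar's centre 38 mm above this point.
- shaft_mouth (a point): Centre of the open top of the clamp's shaft, 165 mm above the desk: a vertical round bore 38 mm in diameter and 96 mm deep in a column 60 mm across.
- shaft_floor (a point): Centre of the shaft's floor, 69 mm above the desk. Here stands a turning square steel stem, 14 mm square, 19 mm high, chamfered to 8 mm square over its top 5 mm. Its angle is random and not given: find it by touch. Out of line, the key's foot stops 13 to 16 mm above the floor; in line (within some 10 degrees, every 90) it drops below 10 mm, mostly to the floor.
- clamp: Fixed cast clamp, 100 mm wide; origin below the shaft's axis, pin sticking out on +x. Turning the stem clockwise from above lowers the jaw 5 mm per rad: 0.4 to 1.2 rad to meet the pin, then 0.1 to 0.3 rad to grip. The stem drags at up to 0.2 N m and stays where it is left; on the pin the torque climbs steeply: 0.35 to 0.5 N m is firm. The seated socket has some 0.4 rad of play on the stem.
- jaw: Clamp's steel jaw, 56 mm wide, 14 mm thick, under the shaft's floor. Origin at the centre of its underside, on the shaft's axis; 43 mm above the desk when it just meets the pin, 45 to 49 mm at the start.
- bench_pin: Beech bench pin: board 118 mm long, 60 mm wide, 18 mm thick with a V-notched end, lying loose in the clamp 25 mm above the desk, under the jaw. Origin on its underside, below the shaft's axis, x along the board to the notch. It must not be pulled about.
- wax_brush: Bystander: wooden brush 110 x 30 x 30 mm lying on the desk; origin under its centre.
- saw_frame: Bystander: steel saw frame 285 x 95 mm lying flat, 24 mm high; origin beside the handle's end.
- mallet: Bystander: hammer 240 mm long, lying.
- blank_cup: Bystander: white bowl, 70 mm across, 50 mm high; origin under its centre.
- flux_jar: Bystander: amber jar, 60 mm across, 80 mm high; origin under its centre.
- graver: Bystander: hand tool 160 mm long with a round handle, lying.
- bangle: Bystander: brass bangle, 66 mm across, 14 mm high, lying flat; origin under its centre.
Not all that is in view belongs to the job. What is shaped like the part that bears key_grip but red is not meant.

How it is judged:
By the outcome, as a careful person would: the job done as asked, in the order asked, and still so for the second after the job is handed in, with the robot touching nothing.
It also fails if it takes over 72 s, if anything falls off the work surface, if the arm or the gripper's body presses on something with over 40 N, if the wrist force passes 120 N, or if a joint passes its speed limit or range.

### The arm

A 7-joint arm with a two-finger parallel gripper is mounted at the origin on the work surface. World frame = base frame: x ahead of the robot, y to its left, z up, the work surface at z = 0. Lengths are in m, angles in degrees, forces in N, time in s.
With the tool pointing down it reaches from about 0.35 to 0.9 m from the base axis. Payload 19.9 kg.
Tool frame: the origin (TCP) lies at the very end of the fingers, on their centre line; the grasp point (between the pads) lies 19 mm behind it (arm.tcp_to_grasp is the distance from the TCP to the grasp point, in m); z points along the fingers, y is the line along which they close (so a half turn about z gives the same grasp; the last joint's range is limited). The gripper opens to 94 mm and grips with 3 to 60 N. Pads are 16 mm wide; open, the fingers measure 119 mm over their backs; the gripper's body (75 mm by 177 mm) begins 78 mm behind the grasp point.
Start: joints at [73.596, 23.915, -0.59, 92.452, 0.269, 63.638, -3.037], TCP at [0.151, -0.606, 0.205] pointing down, gripper open.
Joint ranges: [-161.28, 161.28], [-22.2, 115.67], [-73.04, 71.86], [3.21, 147.25], [-68.34, 248.33], [10.77, 114.83], [-161.83, 161.83]. Speed limits (degrees/s): [108.29, 108.29, 136.94, 136.94, 172.46, 172.46, 172.46].

### API

Orientations are given as a 3x3 rotation matrix whose columns are the frame's x, y, z axes.
In Python, from station import arm gives the robot as it stands. The module is installed in compiled form; this text tells all that it offers.
- The arm moves only by the tool arm_command, never from a script. Its argument "increments" is a list of rows, each a list of 2 entries, a list of its own where there are three numbers: the shift along the world's x, y, z in mm, then the turn about the world's z in rad. A call has 1 to 5 rows; each row is the pose to reach, as a shift and turn from the pose commanded when the call began; what a row does not reach only later rows make up. A row lasts 1/8 s, in which the tool goes at most 62.5 mm and 10.7 degrees, less where a joint would pass 70% of its speed; a pose out of reach is approached as far as the arm can. A call with a gripper value outside its range is refused whole. "jaw" is the gripper's target within -1 to 1 (fully open at 1, half-way at 0, shut at -1), set as the call begins (left out, the last holds). The fingers move at their own pace and stop on an object; the grip force is fixed at half the most. Time passes only in rows, so rows that repeat a pose let the fingers close. It gives the time, the measured TCP pose, the force, the opening and the grip force at its end, in the units of the state.
- arm.read_state(): the state, without advancing time (a new reading comes with each control period).
- arm.read_camera(name): name is "scene" or "top"; returns the picture (384x512x3 uint8, red, green, blue); there is no depth.
- arm.camera_params(name): a dict with "fx", "fy", "cx", "cy" (pixels), "world_from_camera" (4x4, takes a point from camera to world coordinates). Camera axes: x right, y up, looking along -z (the intrinsics and any distortion apply to the point x, -y, -z); pixel columns grow to the right and rows downward; lengths in m; the calibration is good to about 2 mm. A picture is of the moment at which its call begins. camera_params takes no time and is no camera call.
- arm.hand_in(): hands the job in; it is judged then, once.
The state is a dict: "t": time; "joint_positions": joint angles; "dq": joint speeds; "effort": joint torques, N m; "eef_pos": TCP position; "orientation": TCP orientation; "contact_force": force on the tool from outside, world axes, zero at the start; "moment": the same for the moment, N m; "gripper_width": finger opening in m; "grasp_force": force on a finger pad.
Only numpy, scipy, OpenCV 4.12 (cv2) and the standard library are available. Lean on these libraries where they do the work, as an engineer would, in place of code of your own. Each camera call takes 0.05 s, during which the arm holds its last target. There are 200 camera calls.

## Working session

There is one attempt and no reset: what is moved stays moved. The work goes in short steps, Python scripts to look and compute and a tool call to move; the robot and the scene stay as the last step left them, time stands still between calls to the robot, and variables do not carry over. Pictures are saved under pics/ and viewed, at most 10 in all, crops included, and the job is handed in when it is done.

Besides the shell and the picture viewer there is one more tool, called after "Emit:" by a JSON object that holds its "api" and its "payload". arm_command: Moves the arm, as the interface text tells. Its arguments: {"type":"object","properties":{"increments":{"type":"array"},"jaw":{"type":"number"}},"required":["increments"]}

```bash
mkdir -p pics; cat > h.py <<'E'
import numpy as np, cv2
from station import arm
def snap(n,f):
    im=cv2.cvtColor(arm.read_camera(n),cv2.COLOR_RGB2BGR); cv2.imwrite('pics/'+f+'.png',im); return im
def ray(n,u,v):
    p=arm.camera_params(n); T=np.array(p['world_from_camera'])
    d=np.array([(u-p['cx'])/p['fx'],-(v-p['cy'])/p['fy'],-1.]); d=T[:3,:3]@d
    return T[:3,3],d/np.linalg.norm(d)
def atz(n,u,v,z):
    o,d=ray(n,u,v); return o+d*(z-o[2])/d[2]
def tri(a,b):
    o1,d1=ray(*a);o2,d2=ray(*b)
    s=np.linalg.lstsq(np.c_[d1,-d2],o2-o1,rcond=None)[0]
    p,q=o1+d1*s[0],o2+d2*s[1]; return (p+q)/2,np.linalg.norm(p-q)
def proj(n,P):
    p=arm.camera_params(n);T=np.linalg.inv(np.array(p['world_from_camera']));c=T[:3,:3]@np.array(P)+T[:3,3]
    return p['cx']+p['fx']*c[0]/-c[2],p['cy']-p['fy']*c[1]/-c[2]
E
python3 - <<'E'
from h import *
a=snap('scene','s0');b=snap('top','t0')
print({k:arm.camera_params('scene')[k] for k in arm.camera_params('scene')},arm.camera_params('top'))
cv2.imwrite('pics/s0b.png',cv2.resize(a,(800,600)));cv2.imwrite('pics/t0b.png',cv2.resize(b,(800,600)))
s=arm.read_state();print(s)
E
```

```text
{'fx': 370.67973864903263, 'fy': 370.67973864903263, 'cx': 253.1188870170423, 'cy': 190.86464243644525, 'world_from_camera': array([[ 0.4218385 , -0.75675839,  0.49936861,  1.12686861],
       [ 0.90653538,  0.36156287, -0.2178667 , -0.22460485],
       [-0.0156807 ,  0.54459988,  0.8385494 ,  1.07773529],
       [ 0.        ,  0.        ,  0.        ,  1.        ]])} {'fx': 388.447707668489, 'fy': 388.447707668489, 'cx': 254.33582254054468, 'cy': 190.8602226376117, 'world_from_camera': array([[-0.01029379,  0.99852345, -0.05333805,  0.53483433],
       [-0.99986031, -0.00957583,  0.01369884,  0.01744233],
       [ 0.01316786,  0.05347161,  0.99848255,  1.06430534],
       [ 0.        ,  0.        ,  0.        ,  1.        ]])}
{'t': 0.1, 'joint_positions': array([73.59682381, 23.94341207, -0.59047755, 92.48208099,  0.27006765,
       63.63855248, -3.03812741]), 'dq': array([-0.05037442, -0.09863414, -0.00720036, -0.14077795,  0.02816682,
       -0.04595508,  0.03923138]), 'effort': array([ 4.04611001e-04, -8.52579761e+01,  6.39411137e-01, -4.26699042e+01,
       -4.90069098e-02,  1.63573818e-02,  2.97129088e-05]), 'eef_pos': array([ 0.15137355, -0.60603833,  0.20490094]), 'orientation': array([[ 9.70190482e-01,  2.42343352e-01, -3.57969813e-04],
       [ 2.42343597e-01, -9.70189936e-01,  1.03425077e-03],
       [-9.66549102e-05, -1.09017195e-03, -9.99999401e-01]]), 'contact_force': array([0.26988422, 0.04636032, 1.09712206]), 'moment': array([-0.05776324,  0.00858306, -0.00178345]), 'grasp_force': 0.0, 'gripper_width': 0.09395977704201311}
```

View pics/s0b.png

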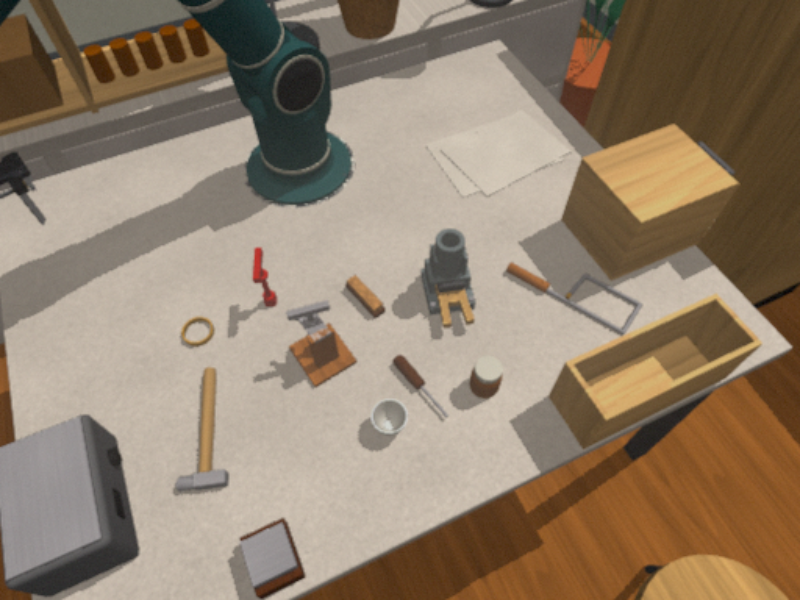

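View pics/t0b.png

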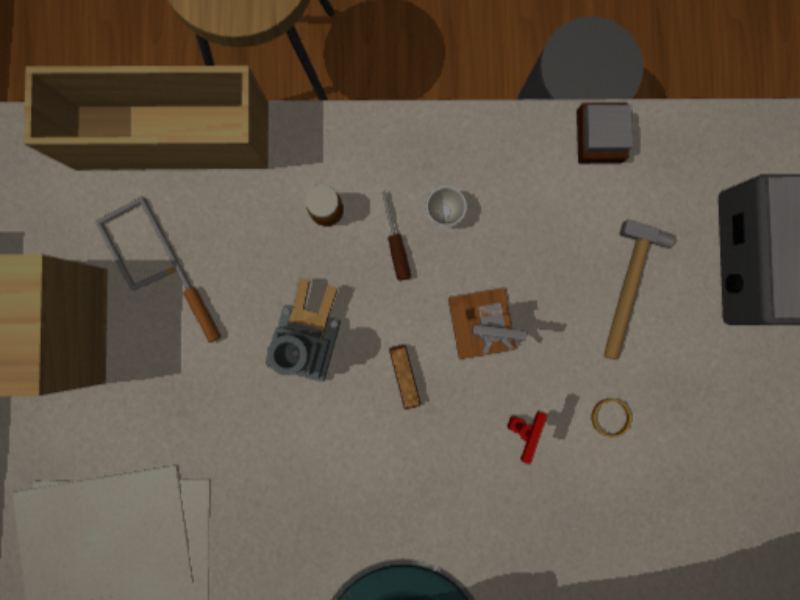

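```bash
python3 - <<'E'
from h import *
a=cv2.imread('pics/s0.png');b=cv2.imread('pics/t0.png')
def c(im,x,y): 
    t=cv2.resize(im[y:y+60,x:x+80],(400,300),interpolation=cv2.INTER_CUBIC)
    for k in range(0,80,10): cv2.line(t,(k*5,0),(k*5,4 if k%20 else 9),(0,0,255),1)
    for k in range(0,60,10): cv2.line(t,(0,k*5),(4 if k%20 else 9,k*5),(0,0,255),1)
    return t
cv2.imwrite('pics/c0.png',np.vstack([np.hstack([c(a,165,187),c(a,250,143)]),np.hstack([c(b,275,180),c(b,160,180)])]))
E
```

```text
(no output)
```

View pics/c0.png

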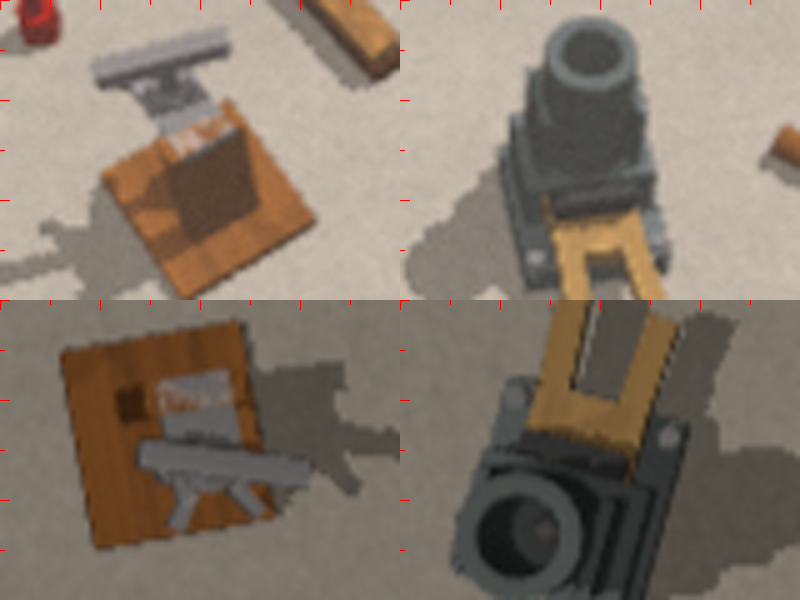

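```bash
cat > m.py <<'E'
from h import *
S=lambda x,y:('scene',165+x/5-.5+.1,187+y/5-.4); S2=lambda x,y:('scene',250+x/5-.4,143+y/5-.4)
T=lambda x,y:('top',275+x/5-.4,180+y/5-.4); T2=lambda x,y:('top',160+x/5-.4,180+y/5-.4)
E
python3 - <<'E'
from m import *
np.set_printoptions(precision=4,suppress=True)
print('key',tri(S(162,57),T(224,163)))
for z in (.158,.166): print(z,atz(*S(162,57),z),atz(*T(224,163),z))
print('ends', tri(S(97,75),T(138,153)),tri(S(229,41),T(308,174)))
e1=atz(*T(138,153),.158);e2=atz(*T(308,174),.158);print(e1,e2,np.linalg.norm(e2-e1),'bar dir',np.degrees(np.arctan2(*(e1-e2)[1::-1])))
print('shaft',tri(S2(191,54),T2(119.5,234)),atz(*S2(191,54),.165),atz(*T2(119.5,234),.165))
f=[atz(*T(*p),.012) for p in((62,52),(240,22),(272,217),(97,248))]
print('foot',np.array(f))
x=f[0]-f[3]+f[1]-f[2];print('stand x dir',np.degrees(np.arctan2(x[1],x[0])))
k=proj('top',[0,0,0])
# prong ends / slot mid at fork z .12
print('prongs',atz(*T(180,230),.12),atz(*T(250,212),.12))
print('red',atz('top',528*.64,437*.64,.15))
E
```

```text
key (array([ 0.5321, -0.1454,  0.1605]), np.float64(0.0012642711948978762))
0.158 [ 0.5308 -0.1446  0.158 ] [ 0.5319 -0.1464  0.158 ]
0.166 [ 0.536  -0.1453  0.166 ] [ 0.5319 -0.145   0.166 ]
ends (array([ 0.5269, -0.146 ,  0.1388]), np.float64(0.07636340179518764)) (array([ 0.5447, -0.1419,  0.2044]), np.float64(0.07427110969530057))
[ 0.537  -0.1063  0.158 ] [ 0.5264 -0.1856  0.158 ] 0.0800827603007835 bar dir 82.38570649331598
shaft (array([0.5027, 0.1696, 0.1645]), np.float64(0.001005307046548154)) [0.5032 0.1698 0.165 ] [0.5025 0.169  0.165 ]
foot [[ 0.5925 -0.0858  0.012 ]
 [ 0.608  -0.183   0.012 ]
 [ 0.502  -0.1983  0.012 ]
 [ 0.4863 -0.1031  0.012 ]]
stand x dir 8.744946328071181
prongs [ 0.4995 -0.1312  0.12  ] [ 0.5079 -0.1655  0.12  ]
red [ 0.3741 -0.1882  0.15  ]
```

Emit:
{"api": "arm_command", "payload": {"increments": [[[25,31,15],0.184],[[51,61,30],0.368],[[76,92,45],0.552],[[102,122,60],0.736],[[127,153,75],0.92]], "jaw": 1}}

```text
t: 0.72
eef_pos: [0.2791, -0.4521, 0.2807]
orientation: [[0.389, 0.921, -0.0], [0.921, -0.389, 0.0], [0.0, -0.0, -1.0]]
contact_force: [-0.5, 0.0, -0.5]
gripper_width: 0.0939
grasp_force: 0.0
```

Emit:
{"api": "arm_command", "payload": {"increments": [[[25,31,0],0.184],[[51,61,0],0.368],[[76,92,0],0.552],[[102,122,0],0.736],[[127,153,0],0.92]]}}

```text
t: 1.35
eef_pos: [0.406, -0.2992, 0.2803]
orientation: [[-0.497, 0.868, -0.0], [0.868, 0.497, 0.0], [0.0, -0.0, -1.0]]
contact_force: [0.8, -0.2, 0.0]
gripper_width: 0.0939
grasp_force: 0.0
```

Emit:
{"api": "arm_command", "payload": {"increments": [[[25,31,0],0.184],[[51,61,0],0.368],[[76,92,0],0.552],[[102,122,0],0.736],[[127,153,0],0.92]]}}

```text
t: 1.98
eef_pos: [0.5331, -0.1464, 0.2803]
orientation: [[-0.991, 0.131, -0.0], [0.131, 0.991, -0.0], [0.0, -0.0, -1.0]]
contact_force: [-0.1, -0.3, -0.9]
gripper_width: 0.0941
grasp_force: 0.0
```

```bash
cat > st.py <<'E'
from h import *
np.set_printoptions(precision=4,suppress=True)
def st():
    s=arm.read_state();R=s['orientation']
    print('t',round(s['t'],2),'p',s['eef_pos'],'yyaw',round(np.degrees(np.arctan2(R[1,1],R[0,1])),2),'z',R[:,2],'q',s['joint_positions'].round(1),'F',s['contact_force'].round(2),'M',s['moment'].round(3),'w',s['gripper_width'],'g',s['grasp_force']); return s
if __name__=='__main__': st()
E
python3 st.py
```

```text
t 1.98 p [ 0.5331 -0.1464  0.2803] yyaw 82.49 z [-0.0002 -0.     -1.    ] q [ 45.6  16.7 -40.8  96.5  11.5  71.   84.7] F [-0.05 -0.28 -0.93] M [ 0.014 -0.166 -0.002] w 0.0941432656994044 g 0.0
```

Emit:
{"api": "arm_command", "payload": {"increments": [[[-1,1,-50],0],[[-1,1,-90],0],[[-1,1,-105],0],[[-1,1,-112],0],[[-1,1,-118],0]]}}

```text
t: 2.6
eef_pos: [0.5321, -0.1466, 0.1632]
orientation: [[-0.991, 0.137, 0.002], [0.137, 0.991, -0.001], [-0.002, -0.0, -1.0]]
contact_force: [0.2, -0.5, -0.2]
gripper_width: 0.0942
grasp_force: 0.0
```

```bash
python3 - <<'E'
from st import *
st();a=snap('scene','s1');cv2.imwrite('pics/c1.png',cv2.resize(a[160:265,150:290],(800,600),interpolation=cv2.INTER_CUBIC))
E
```

```text
t 2.6 p [ 0.5321 -0.1466  0.1632] yyaw 82.15 z [ 0.0015 -0.0007 -1.    ] q [ 43.1  23.4 -38.6 104.5  17.   57.9  79.8] F [ 0.19 -0.49 -0.16] M [-0.012 -0.149  0.025] w 0.09421561572325599 g 0.0
```

View pics/c1.png

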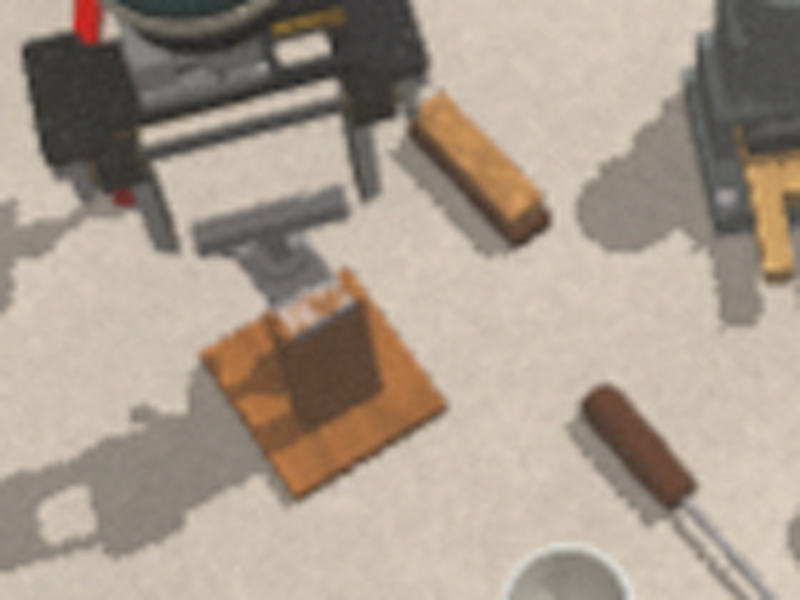

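Emit:
{"api": "arm_command", "payload": {"increments": [[[0,1,-11],0],[[0,1,-21],0],[[0,1,-21],0]]}}

```text
t: 3.02
eef_pos: [0.5311, -0.1452, 0.1406]
orientation: [[-0.991, 0.136, -0.001], [0.136, 0.991, 0.0], [0.001, 0.0, -1.0]]
contact_force: [0.4, 0.2, -0.2]
gripper_width: 0.0939
grasp_force: 0.0
```

Emit:
{"api": "arm_command", "payload": {"increments": [[[0,0,0],0],[[0,0,0],0],[[0,0,0],0],[[0,0,0],0]], "jaw": -1}}

```text
t: 3.52
eef_pos: [0.5317, -0.1455, 0.1417]
orientation: [[-0.991, 0.136, 0.001], [0.136, 0.991, -0.0], [-0.001, -0.0, -1.0]]
contact_force: [-0.6, -0.8, 3.7]
gripper_width: 0.0795
grasp_force: 30.0
```

```bash
python3 st.py
```

```text
t 3.52 p [ 0.5317 -0.1455  0.1417] yyaw 82.16 z [ 0.0005 -0.0004 -1.    ] q [ 42.4  24.9 -38.  105.6  18.3  55.7  78.7] F [-0.6  -0.78  3.68] M [-0.065 -0.027 -0.021] w 0.07950325331917284 g 30.000787675380707
```

```bash
python3 - <<'E'
from st import *
print('red bar',tri(('scene',259*.64,265*.64),('top',535*.64,437*.64)), 'foot', tri(('scene',270*.64,298*.64),('top',516*.64,425*.64)))
E
```

```text
red bar (array([ 0.3732, -0.1984,  0.1372]), np.float64(0.006908497964743781)) foot (array([ 0.3708, -0.1981,  0.0106]), np.float64(0.002384521860479034))
```

Emit:
{"api": "arm_command", "payload": {"increments": [[[0,0,2],0],[[0,0,4],0],[[-7,-1,4],0],[[-14,-2,4],0],[[-20,-3,4],0]]}}

```text
t: 4.15
eef_pos: [0.5107, -0.1485, 0.1454]
orientation: [[-0.991, 0.137, -0.0], [0.137, 0.991, -0.0], [0.0, -0.0, -1.0]]
contact_force: [-0.2, -0.4, -3.8]
gripper_width: 0.08
grasp_force: 30.0
```

```bash
python3 st.py
```

```text
t 4.15 p [ 0.5107 -0.1485  0.1454] yyaw 82.15 z [-0.0003 -0.0002 -1.    ] q [ 44.4  22.7 -38.5 108.1  17.1  55.1  80.2] F [-0.22 -0.39 -3.82] M [ 0.026 -0.201  0.02 ] w 0.0799534016253298 g 29.99912291765213
```

Emit:
{"api": "arm_command", "payload": {"increments": [[[-15,-2,0],0],[[-32,-5,0],0],[[-50,-8,0],0],[[-50,-8,40],0],[[-50,-8,90],0]]}}

```text
t: 4.78
eef_pos: [0.4599, -0.1564, 0.236]
orientation: [[-0.991, 0.137, -0.002], [0.137, 0.991, 0.001], [0.002, 0.0, -1.0]]
contact_force: [1.3, 0.0, -4.3]
gripper_width: 0.0799
grasp_force: 30.0
```

Emit:
{"api": "arm_command", "payload": {"increments": [[[0,10,35],0.1],[[4,40,65],0.2],[[10,90,67],0.35],[[16,140,67],0.5],[[22,190,67],0.65]]}}

```text
t: 5.4
eef_pos: [0.4827, 0.0347, 0.3024]
orientation: [[-0.869, -0.495, 0.0], [-0.495, 0.869, -0.001], [0.0, -0.001, -1.0]]
contact_force: [0.8, -0.2, -5.2]
gripper_width: 0.0795
grasp_force: 30.0
```

Emit:
{"api": "arm_command", "payload": {"increments": [[[8,50,0],0.1],[[14,100,0],0.18],[[18,125,0],0.18],[[19,134,0],0.18],[[19,134,0],0.18]]}}

```text
t: 6.02
eef_pos: [0.5021, 0.1671, 0.3023]
orientation: [[-0.769, -0.639, -0.0], [-0.639, 0.769, -0.001], [0.0, -0.0, -1.0]]
contact_force: [0.5, 0.5, -5.2]
gripper_width: 0.0796
grasp_force: 30.0
```

```bash
python3 - <<'E'
from st import *
st();a=snap('scene','s2');b=snap('top','t2')
A=cv2.resize(a[85:205,220:320],(400,480),interpolation=cv2.INTER_CUBIC);B=cv2.resize(b[150:270,140:240],(400,480),interpolation=cv2.INTER_CUBIC)
cv2.imwrite('pics/c2.png',np.hstack([A,B]))
E
```

```text
t 6.03 p [0.5021 0.1671 0.3023] yyaw 129.73 z [-0.0002 -0.0006 -1.    ] q [ 26.5  16.9 -58.4  97.5  14.9  74.   94.8] F [ 0.53  0.47 -5.24] M [ 0.087 -0.08   0.01 ] w 0.07964673736441463 g 29.99908447265625
```

View pics/c2.png

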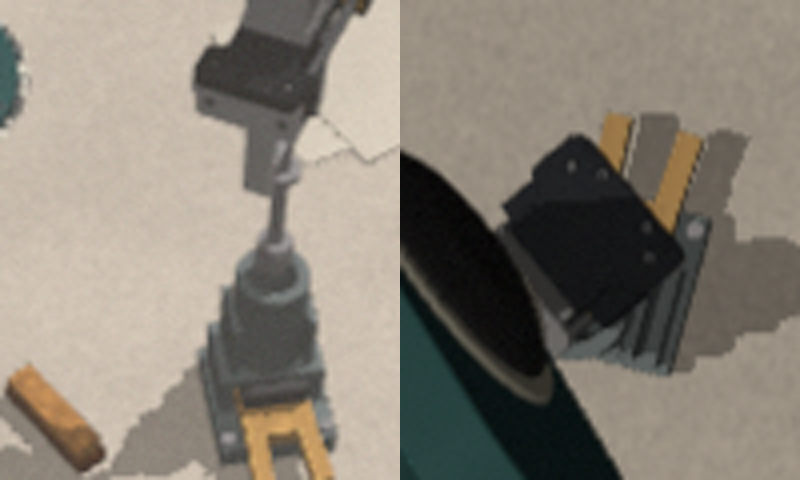

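```bash
python3 - <<'E'
from st import *
f=lambda P:np.array([(proj('scene',P)[0]-220+.4)*4,(proj('scene',P)[1]-85+.4)*4])
print('foot exp',f([.5021,.1671,.1808]),'collar',f([.5021,.1671,.281]),'mouth',f([.5027,.1696,.165]))
print(f([.5121,.1671,.1808])-f([.5021,.1671,.1808]),f([.5021,.1771,.1808])-f([.5021,.1671,.1808]))
E
```

```text
foot exp [270.3021 262.5863] collar [278.8587 173.8319] mouth [272.2495 274.8687]
[6.0596 9.0953] [11.4139 -4.3477]
```

Emit:
{"api": "arm_command", "payload": {"increments": [[[0,2,-5],0],[[0,2,-10],0],[[0,2,-16],0],[[0,2,-23],0],[[0,2,-30],0]]}}

```text
t: 6.75
eef_pos: [0.5024, 0.1696, 0.2718]
orientation: [[-0.769, -0.639, -0.0], [-0.639, 0.769, -0.0], [0.0, 0.0, -1.0]]
contact_force: [0.5, 0.7, -4.1]
gripper_width: 0.0796
grasp_force: 30.0
```

Emit:
{"api": "arm_command", "payload": {"increments": [[[0,0,-11],0],[[0,0,-22],0],[[0,0,-33],0],[[0,0,-43],0],[[0,0,-50],0]]}}

```text
t: 7.38
eef_pos: [0.5024, 0.1696, 0.2217]
orientation: [[-0.769, -0.639, -0.0], [-0.639, 0.769, -0.0], [0.0, 0.0, -1.0]]
contact_force: [0.2, 0.2, -4.1]
gripper_width: 0.0797
grasp_force: 30.0
```

```bash
python3 st.py
```

```text
t 7.38 p [0.5024 0.1696 0.2217] yyaw 129.72 z [-0.0003 -0.0001 -1.    ] q [ 23.5  21.6 -56.2 103.5  19.6  65.4  90.6] F [ 0.18  0.15 -4.07] M [ 0.097 -0.143 -0.02 ] w 0.07970870586273823 g 29.99903529882431
```

Emit:
{"api": "arm_command", "payload": {"increments": [[[0,0,-7],0],[[0,0,-12],0],[[0,0,-15],0],[[0,0,-16.5],0],[[0,0,-17],0]]}}

```text
t: 8.0
eef_pos: [0.5025, 0.1697, 0.2055]
orientation: [[-0.769, -0.639, 0.0], [-0.639, 0.769, -0.0], [-0.0, -0.0, -1.0]]
contact_force: [0.2, -0.9, -4.2]
gripper_width: 0.0801
grasp_force: 30.0
```

```bash
python3 st.py
```

```text
t 8.0 p [0.5025 0.1697 0.2055] yyaw 129.72 z [ 0.0002 -0.     -1.    ] q [ 22.8  22.6 -55.5 104.6  20.7  63.7  89.6] F [ 0.18 -0.89 -4.19] M [ 0.083 -0.078 -0.018] w 0.08005051445410111 g 29.999174773693085
```

Emit:
{"api": "arm_command", "payload": {"increments": [[[0,0,-1],0],[[0,0,-2],0],[[0,0,-3],0]]}}

```text
t: 8.38
eef_pos: [0.5024, 0.1696, 0.2024]
orientation: [[-0.769, -0.639, 0.0], [-0.639, 0.769, -0.0], [0.0, -0.0, -1.0]]
contact_force: [-0.3, -0.2, -3.7]
gripper_width: 0.0797
grasp_force: 30.0
```

Emit:
{"api": "arm_command", "payload": {"increments": [[[0,0,-1],0],[[0,0,-2],0]]}}

```text
t: 8.62
eef_pos: [0.5024, 0.1696, 0.2003]
orientation: [[-0.769, -0.639, 0.0], [-0.639, 0.769, -0.0], [0.0, -0.0, -1.0]]
contact_force: [-1.0, -0.0, -3.6]
gripper_width: 0.0798
grasp_force: 30.0
```

```bash
python3 st.py
```

```text
t 8.62 p [0.5024 0.1696 0.2003] yyaw 129.72 z [ 0.     -0.0001 -1.    ] q [ 22.6  23.  -55.3 104.9  21.1  63.2  89.3] F [-1.04 -0.01 -3.56] M [-0.102  0.099 -0.014] w 0.07983039002534004 g 29.999131858348846
```

Emit:
{"api": "arm_command", "payload": {"increments": [[[0,0,-1],0],[[0,0,-2],0],[[0,0,-3],0]]}}

```text
t: 9.0
eef_pos: [0.5025, 0.1696, 0.1974]
orientation: [[-0.769, -0.639, 0.0], [-0.639, 0.769, -0.0], [-0.0, -0.0, -1.0]]
contact_force: [-0.4, -0.3, -4.2]
gripper_width: 0.0796
grasp_force: 30.0
```

```bash
python3 st.py
```

```text
t 9.0 p [0.5025 0.1696 0.1974] yyaw 129.72 z [ 0.0001 -0.     -1.    ] q [ 22.5  23.2 -55.2 105.1  21.3  62.9  89.2] F [-0.42 -0.29 -4.21] M [-0.065  0.106 -0.028] w 0.07962159817835415 g 29.99920517206192
```

Emit:
{"api": "arm_command", "payload": {"increments": [[[0,0,-1.5],0],[[0,0,-3],0],[[0,0,-4.5],0]]}}

```text
t: 9.38
eef_pos: [0.5024, 0.1697, 0.1928]
orientation: [[-0.769, -0.639, 0.0], [-0.639, 0.769, -0.0], [0.0, -0.0, -1.0]]
contact_force: [-0.4, -0.8, -3.8]
gripper_width: 0.0794
grasp_force: 30.0
```

Emit:
{"api": "arm_command", "payload": {"increments": [[[0,0,-1],0],[[0,0,-2],0],[[0,0,-2],0]]}}

```text
t: 9.75
eef_pos: [0.5024, 0.1696, 0.1909]
orientation: [[-0.769, -0.639, 0.0], [-0.639, 0.769, -0.0], [0.0, -0.0, -1.0]]
contact_force: [0.0, -0.5, -5.2]
gripper_width: 0.0798
grasp_force: 30.0
```

```bash
python3 st.py
```

```text
t 9.75 p [0.5024 0.1696 0.1909] yyaw 129.72 z [ 0.     -0.0001 -1.    ] q [ 22.2  23.6 -54.9 105.5  21.8  62.2  88.8] F [ 0.04 -0.47 -5.19] M [-0.105  0.115  0.055] w 0.07975983249681909 g 29.999105036258698
```

Emit:
{"api": "arm_command", "payload": {"increments": [[[0,0,1],0],[[0,0,1],-0.08],[[0,0,1],-0.16],[[0,0,1],-0.24],[[0,0,1],-0.32]]}}

```text
t: 10.38
eef_pos: [0.5024, 0.1696, 0.192]
orientation: [[-0.932, -0.362, -0.0], [-0.362, 0.932, -0.0], [0.0, -0.0, -1.0]]
contact_force: [-1.6, -0.8, -5.1]
gripper_width: 0.0797
grasp_force: 30.0
```

```bash
python3 st.py
```

```text
t 10.38 p [0.5024 0.1696 0.192 ] yyaw 111.25 z [-0.0001 -0.0003 -1.    ] q [ 19.4  22.1 -50.9 105.5  19.4  61.6  72.3] F [-1.59 -0.82 -5.08] M [-0.216  0.252  0.168] w 0.07974114726438424 g 29.997153282165527
```

Emit:
{"api": "arm_command", "payload": {"increments": [[[0,0,0],-0.05],[[0,0,0],-0.1],[[0,0,0],-0.15],[[0,0,0],-0.2],[[0,0,0],-0.2]]}}

```text
t: 11.0
eef_pos: [0.5024, 0.1696, 0.192]
orientation: [[-0.985, -0.173, 0.0], [-0.173, 0.985, -0.0], [0.0, -0.0, -1.0]]
contact_force: [-1.6, -1.5, -4.0]
gripper_width: 0.0798
grasp_force: 30.0
```

```bash
python3 st.py
```

```text
t 11.0 p [0.5024 0.1696 0.192 ] yyaw 99.95 z [ 0.     -0.0003 -1.    ] q [ 17.6  21.4 -48.5 105.6  18.2  61.2  62.1] F [-1.56 -1.47 -4.02] M [-0.369  0.227  0.155] w 0.07981541612866236 g 29.999383985996246
```

Emit:
{"api": "arm_command", "payload": {"increments": [[[0,0,0],-0.04],[[0,0,0],-0.08],[[0,0,0],-0.12],[[0,0,0],-0.16]]}}

```text
t: 11.5
eef_pos: [0.5025, 0.1696, 0.1919]
orientation: [[-1.0, -0.011, 0.0], [-0.011, 1.0, -0.0], [-0.0, -0.0, -1.0]]
contact_force: [-1.5, -2.0, -4.2]
gripper_width: 0.0794
grasp_force: 30.0
```

```bash
python3 st.py|grep -o 'yyaw.* z\|F.*'
```

```text
yyaw 90.6 z
F [-1.51 -1.99 -4.15] M [-0.581  0.256  0.232] w 0.07937460610694978 g 29.998758137226105
```

Emit:
{"api": "arm_command", "payload": {"increments": [[[0,0,0],-0.03],[[0,0,0],-0.06],[[0,0,0],-0.09]]}}

```text
t: 11.88
eef_pos: [0.5025, 0.1696, 0.1919]
orientation: [[-0.997, 0.079, 0.0], [0.079, 0.997, -0.0], [-0.0, -0.0, -1.0]]
contact_force: [0.1, -2.1, -3.3]
gripper_width: 0.0792
grasp_force: 30.0
```

```bash
python3 st.py|grep -o 'yyaw.* z\|F.*'
```

```text
yyaw 85.49 z
F [ 0.12 -2.06 -3.26] M [-0.655  0.255  0.179] w 0.0792261810361058 g 29.999049603939056
```

Emit:
{"api": "arm_command", "payload": {"increments": [[[0,0,0],-0.03],[[0,0,0],-0.06],[[0,0,0],-0.09],[[0,0,0],-0.12]]}}

```text
t: 12.38
eef_pos: [0.5024, 0.1697, 0.1919]
orientation: [[-0.98, 0.197, -0.0], [0.197, 0.98, -0.0], [0.0, -0.0, -1.0]]
contact_force: [-0.8, -2.6, -3.1]
gripper_width: 0.0792
grasp_force: 30.0
```

```bash
python3 st.py|grep -o 'yyaw.* z\|F.*'
```

```text
yyaw 78.62 z
F [-0.76 -2.56 -3.08] M [-0.766  0.35   0.496] w 0.07923548727115003 g 29.99917298555374
```

Emit:
{"api": "arm_command", "payload": {"increments": [[[0,0,0],-0.03],[[0,0,0],-0.06],[[0,0,0],-0.09]]}}

```text
t: 12.75
eef_pos: [0.5024, 0.1697, 0.1919]
orientation: [[-0.959, 0.285, -0.0], [0.285, 0.959, -0.0], [-0.0, -0.0, -1.0]]
contact_force: [-2.4, -2.8, -3.0]
gripper_width: 0.0799
grasp_force: 30.0
```

```bash
python3 st.py|grep -o 'yyaw.* z\|F.*'
```

```text
yyaw 73.47 z
F [-2.4  -2.79 -2.96] M [-0.87   0.553  0.803] w 0.07992471519205671 g 29.999223947525024
```

Emit:
{"api": "arm_command", "payload": {"increments": [[[0,0,0],0.06],[[0,0,0],0.12],[[0,0,0],0.18],[[0,0,0],0.22],[[0,0,0],0.22]]}}

```text
t: 13.38
eef_pos: [0.5025, 0.1697, 0.1919]
orientation: [[-0.998, 0.068, -0.0], [0.068, 0.998, 0.0], [0.0, 0.0, -1.0]]
contact_force: [-0.4, -0.7, -5.1]
gripper_width: 0.0797
grasp_force: 30.0
```

```bash
python3 st.py|grep -o 'yyaw.* z\|F.*'
```

```text
yyaw 86.12 z
F [-0.4  -0.74 -5.08] M [-0.311  0.223  0.023] w 0.07968836246502238 g 29.998855590820312
```

Emit:
{"api": "arm_command", "payload": {"increments": [[[0,0,4],0],[[0,0,9],0],[[0,0,15],0],[[0,0,22],0],[[0,0,30],0]]}}

```text
t: 14.0
eef_pos: [0.5026, 0.1697, 0.2226]
orientation: [[-0.998, 0.067, 0.0], [0.067, 0.998, 0.0], [-0.0, 0.0, -1.0]]
contact_force: [1.4, -0.4, -5.2]
gripper_width: 0.0794
grasp_force: 30.0
```

```bash
python3 st.py
```

```text
t 14.0 p [0.5026 0.1697 0.2226] yyaw 86.17 z [ 0.0004  0.     -1.    ] q [ 16.5  18.5 -46.5 103.6  14.9  64.1  51.1] F [ 1.39 -0.43 -5.18] M [ 0.025 -0.177  0.043] w 0.07943652175755887 g 29.999094307422638
```

Emit:
{"api": "arm_command", "payload": {"increments": [[[0,0,15],0],[[0,0,30],0],[[0,0,45],0],[[0,0,60],0],[[0,0,85],0]]}}

```text
t: 14.62
eef_pos: [0.5022, 0.1695, 0.3077]
orientation: [[-0.998, 0.067, -0.001], [0.067, 0.998, -0.0], [0.001, -0.0, -1.0]]
contact_force: [0.1, 0.1, -4.5]
gripper_width: 0.0794
grasp_force: 30.0
```

```bash
python3 - <<'E'
from st import *
st();a=snap('scene','s3')
cv2.imwrite('pics/c3.png',cv2.resize(a[80:230,200:350],(600,600),interpolation=cv2.INTER_CUBIC))
f=lambda P:np.array([(proj('scene',P)[0]-200+.4)*4,(proj('scene',P)[1]-80+.4)*4])
p=arm.read_state()['eef_pos'];
for d in (.0165-.138,-.0215,.0165): print(f(p+[0,0,d]))
E
```

```text
t 14.62 p [0.5022 0.1695 0.3077] yyaw 86.18 z [-0.0008 -0.0003 -1.    ] q [ 18.5  14.  -47.9  97.1  10.8  73.8  54.6] F [ 0.09  0.07 -4.48] M [ 0.066 -0.12  -0.02 ] w 0.0794356656666546 g 29.99938577413559
[355.2889 275.0183]
[364.2804 185.2513]
[368.0823 147.2945]
```

View pics/c3.png

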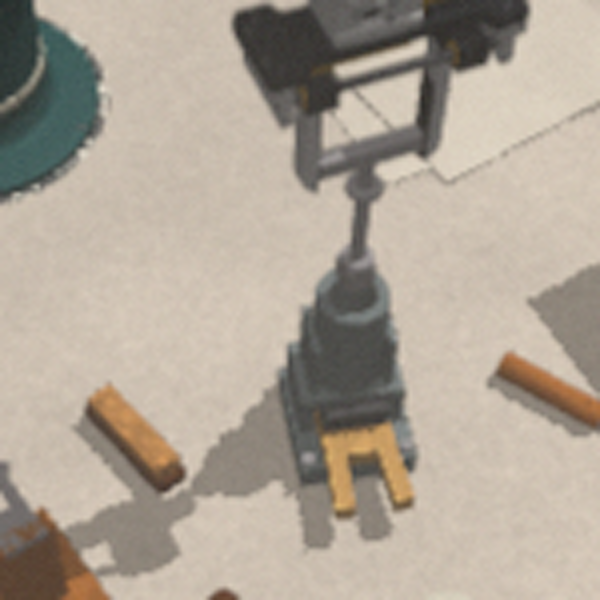

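Emit:
{"api": "arm_command", "payload": {"increments": [[[-6,-40,0],0],[[-13,-90,0],-0.02],[[-20,-145,0],-0.04],[[-27,-200,0],-0.07],[[-34,-250,0],-0.07]]}}

```text
t: 15.3
eef_pos: [0.4679, -0.0823, 0.3071]
orientation: [[-0.991, 0.137, 0.0], [0.137, 0.991, -0.001], [-0.0, -0.0, -1.0]]
contact_force: [0.5, -0.4, -4.4]
gripper_width: 0.0797
grasp_force: 30.0
```

Emit:
{"api": "arm_command", "payload": {"increments": [[[-6,-45,0],0],[[-7,-70,0],0],[[-7,-76,-30],0],[[-7,-76,-70],0],[[-7,-76,-110],0]]}}

```text
t: 15.92
eef_pos: [0.4614, -0.1565, 0.1959]
orientation: [[-0.991, 0.137, 0.001], [0.137, 0.991, -0.0], [-0.001, -0.0, -1.0]]
contact_force: [0.7, -0.2, -4.0]
gripper_width: 0.0798
grasp_force: 30.0
```

Emit:
{"api": "arm_command", "payload": {"increments": [[[0,0,-25],0],[[0,0,-42],0],[[0,0,-51],0],[[0,0,-52],0],[[0,0,-52],0]]}}

```text
t: 16.55
eef_pos: [0.4619, -0.1565, 0.1456]
orientation: [[-0.991, 0.136, 0.001], [0.136, 0.991, -0.001], [-0.001, -0.0, -1.0]]
contact_force: [-0.1, -0.3, -4.3]
gripper_width: 0.0798
grasp_force: 30.0
```

```bash
python3 st.py
```

```text
t 16.55 p [ 0.4619 -0.1565  0.1456] yyaw 82.16 z [ 0.001  -0.0006 -1.    ] q [ 43.7  16.8 -33.1 114.2  11.6  52.2  86.8] F [-0.06 -0.34 -4.33] M [ 0.035 -0.155 -0.009] w 0.07978310333029318 g 29.99909520149231
```

Emit:
{"api": "arm_command", "payload": {"increments": [[[10,1.6,0],0],[[20,3.2,0],0],[[29,4.6,0],0],[[37,5.8,0],0],[[45,7,0],0]]}}

```text
t: 17.18
eef_pos: [0.507, -0.1492, 0.1448]
orientation: [[-0.991, 0.136, -0.0], [0.136, 0.991, 0.0], [0.0, 0.0, -1.0]]
contact_force: [-0.0, 0.3, -4.7]
gripper_width: 0.0795
grasp_force: 30.0
```

```bash
python3 st.py|grep -o 'yyaw.* z\|F.*'
```

```text
yyaw 82.17 z
F [-0.05  0.31 -4.68] M [ 0.011 -0.183 -0.061] w 0.07951924199130016 g 29.99905228614807
```

Emit:
{"api": "arm_command", "payload": {"increments": [[[7,1.1,0],0],[[14,2.2,0],0],[[20,3.2,0],0],[[25,4,0],0],[[25,4,0],0]]}}

```text
t: 17.8
eef_pos: [0.5317, -0.1452, 0.1449]
orientation: [[-0.991, 0.136, 0.0], [0.136, 0.991, 0.0], [-0.0, 0.0, -1.0]]
contact_force: [0.3, -0.5, -3.7]
gripper_width: 0.0796
grasp_force: 30.0
```

```bash
python3 st.py
```

```text
t 17.8 p [ 0.5317 -0.1452  0.1449] yyaw 82.17 z [ 0.0001  0.0001 -1.    ] q [ 38.1  23.4 -32.3 105.6  15.   55.3  81.5] F [ 0.29 -0.46 -3.7 ] M [ 0.04  -0.143 -0.044] w 0.07955138510262622 g 29.999075531959534
```

Lower until the collar carries the weight, then look at the force.

Emit:
{"api": "arm_command", "payload": {"increments": [[[0,0,-1],0],[[0,0,-2],0],[[0,0,-3],0],[[0,0,-3.5],0],[[0,0,-3.5],0]]}}

```text
t: 18.42
eef_pos: [0.5315, -0.1454, 0.1417]
orientation: [[-0.991, 0.136, 0.0], [0.136, 0.991, -0.0], [-0.0, -0.0, -1.0]]
contact_force: [-3.4, -0.3, 3.7]
gripper_width: 0.0795
grasp_force: 30.0
```

```bash
python3 st.py
```

```text
t 18.43 p [ 0.5315 -0.1454  0.1417] yyaw 82.16 z [ 0.0002 -0.0004 -1.    ] q [ 38.   23.6 -32.2 105.8  15.2  54.9  81.3] F [-3.35 -0.27  3.75] M [0.059 0.636 0.014] w 0.07953293393638917 g 30.000845789909363
```

Emit:
{"api": "arm_command", "payload": {"increments": [[[0,0,0],0],[[0,0,0],0],[[0,0,0],0],[[0,0,0],0],[[0,0,0],0]], "jaw": 1}}

```text
t: 19.05
eef_pos: [0.5315, -0.1453, 0.1414]
orientation: [[-0.991, 0.136, 0.0], [0.136, 0.991, -0.0], [-0.0, -0.0, -1.0]]
contact_force: [0.2, 0.0, -0.2]
gripper_width: 0.094
grasp_force: 0.0
```

```bash
python3 st.py
```

```text
t 19.05 p [ 0.5315 -0.1453  0.1414] yyaw 82.16 z [ 0.     -0.0001 -1.    ] q [ 38.   23.6 -32.2 105.8  15.2  54.9  81.3] F [ 0.25  0.03 -0.2 ] M [ 0.056 -0.133 -0.022] w 0.09402935559704938 g 0.0
```

Emit:
{"api": "arm_command", "payload": {"increments": [[[0,0,8],0],[[0,0,18],0],[[0,0,35],0],[[0,0,70],0],[[0,0,120],0]]}}

```text
t: 19.68
eef_pos: [0.531, -0.1451, 0.263]
orientation: [[-0.991, 0.136, -0.001], [0.136, 0.991, 0.0], [0.001, 0.0, -1.0]]
contact_force: [0.9, -0.3, -0.4]
gripper_width: 0.094
grasp_force: 0.0
```

Emit:
{"api": "arm_command", "payload": {"increments": [[[-30,-40,20],0],[[-60,-90,20],0],[[-90,-140,20],0],[[-110,-190,20],0],[[-120,-230,20],0]]}}

```text
t: 20.3
eef_pos: [0.4101, -0.3774, 0.2829]
orientation: [[-0.99, 0.138, 0.001], [0.138, 0.99, -0.001], [-0.001, -0.001, -1.0]]
contact_force: [1.2, 1.1, -0.5]
gripper_width: 0.0939
grasp_force: 0.0
```

```bash
python3 - <<'E'
from st import *
st();a=snap('scene','s4');b=snap('top','t4')
def c(im,x,y,w=100,h=75): return cv2.resize(im[y:y+h,x:x+w],(400,300),interpolation=cv2.INTER_CUBIC)
cv2.imwrite('pics/c4.png',np.vstack([np.hstack([c(a,155,180),c(a,240,140)]),np.hstack([c(b,265,172),c(b,155,172)])]))
E
```

```text
t 20.3 p [ 0.4101 -0.3774  0.2829] yyaw 82.07 z [ 0.0007 -0.0014 -1.    ] q [ 61.   14.8 -26.   96.1   6.9  70.6 115.5] F [ 1.18  1.1  -0.52] M [ 0.03  -0.135 -0.051] w 0.09388968607232832 g 0.0
```

View pics/c4.png

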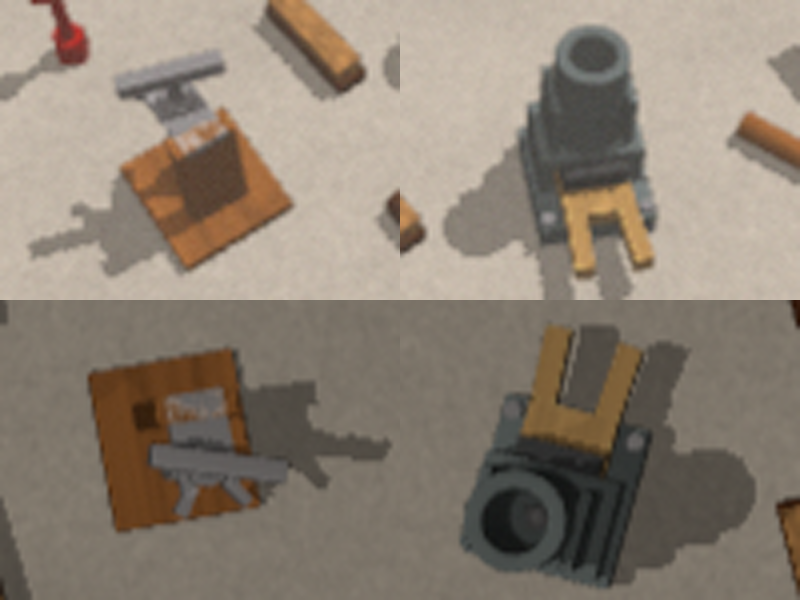

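```bash
python3 -c "
from station import arm
print(arm.hand_in())"
```

```text
the job is handed in; nothing more can be done
None
```

I turned the clamp clockwise until the torque climbed to about 0.8 N m (the text gives 0.35–0.5 as firm), hung the key back in its slot, and handed the job in at about 20 s. The last pictures show nothing else moved; the jaw is hidden, so I judged its grip by torque alone.

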